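# Isolate the seed mill and take off a hopper cap of unknown thread

### The arm

A 6-joint arm with a two-finger parallel gripper is mounted at the origin on the work surface. World frame = base frame: x ahead of the robot, y to its left, z up, the work surface at z = 0. Lengths are in m, angles in rad, forces in N, time in s.
With the tool pointing down it reaches from about 0.275 to 0.85 m from the base axis. Payload 5.2 kg.
Tool frame: the origin (TCP) lies between the finger pads; the fingertips stand 17 mm ahead of it and the grasp point (between the pads) lies 2 mm behind it; z points along the fingers, y is the direction in which the jaws open and shut (so a half turn about z gives the same grasp; the last joint's range is limited). The gripper opens to 85 mm and grips with 20 to 120 N. Pads are 22 mm wide; open, the fingers measure 114 mm over their backs; the gripper's body (76 mm by 85 mm) begins 54 mm behind the grasp point. The pads swing forward as they close: fully open they stand 13 mm farther back than shut.
Start: joints at [0.921, 0.259, 1.535, -0, 1.348, -0.203], TCP at [0.238, 0.496, 0.248] pointing down, gripper open.
Joint ranges: [-3.14, 3.14], [-0.91, 2.08], [0.19, 2.58], [-1.22, 4.36], [0.22, 2.71], [-3.12, 3.12]. Speed limits (rad/s): [2.57, 2.57, 3.14, 3.14, 3.14, 3.14].

### API

Orientations are given as [roll, pitch, yaw] about the fixed x, y, z axes, in that order (R = Rz(yaw) Ry(pitch) Rx(roll)).
In Python, from station import state, read_camera, close_job gives the robot as it stands. The module is installed in compiled form; this text tells all that it offers.
- The arm moves only by the shell command python3 -m jog 'ROWS' [OPENING]. ROWS is text: rows parted by semicolons, each of 6 numbers parted by spaces: the shift along the tool's x, y, z in units of 50 mm (1.0 is 50 mm), then the turn, a rotation vector about the tool's x, y, z in units of 6 degrees (1.0 is 6 degrees). In form: x y z rx ry rz; .... A call has 1 to 5 rows; each row shifts and turns the pose as measured when the row begins, along the tool's axes as they then stand; what a row does not reach is not made up. A row lasts 1/8 s, in which the tool goes at most 62.5 mm and 10.7 degrees, less where a joint would pass 70% of its speed; a pose out of reach is approached as far as the arm can. A call is refused whole if a number of a shift passes 1 or a number of a turn 1, either way. A call with a gripper value outside its range is refused whole. OPENING is the finger opening in mm, from 0 to 85.4, set as the call begins (- or left out, the last holds). The fingers move at their own pace and stop on an object; the grip force is fixed at half the most. Time passes only in rows, so rows that do not move let the fingers close. It gives the time, the measured TCP pose, the force and the opening at its end, in the units of the state.
- state(): the state, without advancing time (a new reading comes with each control period).
- read_camera(name): name is "side" or "top"; returns a dict with "pixels" (420x560x3 uint8, red, green, blue), "intrinsics" (3x3 intrinsics, pixels), "R" (3x3) and "t" (3): a world point X has camera coordinates R X + t. Camera axes: x right, y down, z forward; pixel columns grow to the right and rows downward; lengths in m; the calibration is good to about 2 mm. A picture is of the moment at which its call begins. There is no depth.
- close_job(): hands the job in, once; it reports no verdict.
The state is a dict: "time": time; "q": joint angles; "qd": joint speeds; "joint_torque": joint torques, N m; "position": TCP position; "tcp_rot": TCP orientation; "ft_force": force on the tool from outside, world axes, zero at the start; "torque": the same for the moment, N m; "gripper_width": finger opening in m.
Only numpy, scipy, OpenCV 4.12 (cv2) and the standard library are available. Lean on these libraries where they do the work, as an engineer would, in place of code of your own. Each camera call takes 0.05 s, during which the arm holds its last target.

### The job

Switch the seed mill off at its red rotary isolator, then unscrew the green cap from its hopper and lift it off; nobody knows whether its thread is right- or left-handed, so if it does not come loose one way, turn it the other way. Finish still holding the green cap level in the gripper, its underside at least 5 cm above the hopper's rim and touching nothing else, with the mill left off. Leave the black cap and everything else on the counter where it is.

Things in the scene. Friction and masses are not known exactly. Their poses are not given: they have to be found in the camera images.
- mill: Fixed twin seed mill: an aluminium housing 140 x 320 x 70 mm (x, y, z) with two upright cream hoppers on top, at y = +95 and y = -95 mm of the housing, one with a green band and a green cap, one with a black band and a black cap (which is on which side varies). Origin: centre of the underside; it may stand turned about z.
- hopper_green: Green-banded hopper, fixed on the mill: 80 mm wide, 60 mm high, tapering from 60 to 80 mm up to a neck 37 mm in diameter; rim 125 mm above its foot. Origin: centre of its foot, z up. The neck has a coarse lug thread hidden under the cap: in some runs right-handed (cap loosens anticlockwise from above), in others left-handed (clockwise). Nothing visible tells which.
- rim_green (a point): Centre of the green hopper's rim (top of its neck); 195 mm above the counter.
- cap_green: Green ribbed screw cap, loose, about 60 g, 58 mm in diameter (60 over its ribs), 28 mm high, a white disc 32 mm wide on top. Origin: centre of its underside, z up out of its top. Screwed on, its origin is 22 mm below the rim and its top 6 mm above it; 23 mm of bare neck shows below it before the hopper widens.
- cap_grip (a point): On the green cap's axis, 15 mm above its underside: the height to grip. It turns easily without climbing, with 1 mm of lift play. Wrong way: a hard stop after 0.05 to 0.35 rad, no lifting off. Right way: free of the thread 0.6 to 0.9 rad from its start (at most 1.0 rad from the hard stop) and liftable straight up until 2.2 rad; 1.15 rad from either is a good place to lift.
- hopper_black: The black-banded hopper, same shape as the green one, fixed on the mill; not to be opened. Origin: centre of its foot.
- cap_black: The black cap screwed on the black hopper, same shape and origin as the green cap; leave it on.
- isolator: Fixed rotary isolator box standing on the counter, 100 x 100 mm and 60 mm high, grey with a yellow top plate. Origin: centre of its underside. Seen from above, on the yellow plate a white dot (OFF) lies towards the box's own +x and a black dot (ON) lies 60 degrees clockwise from it.
- switch_grip (a point): Middle of the red bar handle on top of the isolator, on its vertical turning axis, 90 mm above the counter: the height to grip. The bar is 60 mm long, 14 mm thick and 34 mm high (73 to 107 mm above the counter), with a white pointer line on one half of its top. The point's x axis runs along the bar towards the pointer end, y across the bar, z up.
- switch (a joint): Angle of the red handle in rad: 0 = ON (pointer at the black dot), 1.047 = OFF (pointer at the white dot). It grows anticlockwise seen from above, so it is switched off by turning the handle anticlockwise by 60 degrees. A hard stop at each end and an over-centre spring that snaps it to the nearer end; turning takes about 0.25 N m at most.
- shaker_a: Loose shaker with a white cap, 58 mm wide, 118 mm high, beside the mill on the robot's left; origin centre of its underside. Bystander.
- shaker_b: Loose shaker like the other, beyond the isolator. Bystander.
- bowl: Loose white bowl, 110 mm wide, 50 mm high; origin centre of its underside. Bystander.
- cup: Loose blue cup, 72 mm wide, 80 mm high; origin centre of its underside. Bystander.
- canister: Loose white canister with a steel lid, 68 mm wide, 100 mm high; origin centre of its underside. Bystander.
- spoon: Loose spoon lying on the counter between the robot and the mill. Bystander.
There are look-alikes about, which are no part of the job. Of the things that look like the cap_green, the larger one is meant.

How it is judged:
On the way, in this order (a step that is already met when the one before it is completed fails the run):
1. the isolator is turned to OFF (value of joint switch above 0.9 rad), for 0.2 s.
2. with the isolator off, the green cap comes off its neck (value of joint switch above 0.9 rad and z of cap_green in the frame of rim_green above 0.005 m), for 0.1 s.
At the end, for the whole second after the job is handed in: Isolator within 0.15 rad of OFF; green cap gripped (over 2 N), still, tilted under 0.35 rad, its underside over 50 mm above the green hopper's rim, touching no other listed thing; black cap seated (within 4 mm); each bystander within 30 mm of its start (value of joint switch above 0.9 rad and z of cap_green in the frame of rim_green above 0.05 m and angle between cap_green's own z axis and vertical below 0.35 rad and linear speed of cap_green below 0.03 m/s and contact force between the fingers and cap_green above 2 N and contact force between cap_green and mill below 0.2 N and contact force between cap_green and hopper_green below 0.2 N and contact force between cap_green and hopper_black below 0.2 N and contact force between cap_green and cap_black below 0.2 N and contact force between cap_green and isolator below 0.2 N and contact force between cap_green and shaker_a below 0.2 N and contact force between cap_green and shaker_b below 0.2 N and contact force between cap_green and bowl below 0.2 N and contact force between cap_green and cup below 0.2 N and contact force between cap_green and canister below 0.2 N and contact force between cap_green and spoon below 0.2 N and distance between cap_black and hopper_black below 0.107 m and distance of each of shaker_a, shaker_b, bowl, cup, canister, spoon from where it was at the start of the episode below 0.03 m); the arm keeps its last pose, push and grip.
It fails at once if the black cap is lifted or unscrewed from its hopper (distance between cap_black and hopper_black above 0.115 m).
It fails at once if a bystander is pushed more than 30 mm away (distance of any of shaker_a, shaker_b, bowl, cup, canister, spoon from where it was at the start of the episode above 0.03 m).
It also fails if it takes over 64 s, if anything falls off the work surface, if the arm or the gripper's body presses on something with over 40 N, if the wrist force passes 120 N, or if a joint passes its speed limit or range.

## Working session

There is one attempt and no reset: what is moved stays moved. The work goes in short steps, Python scripts to look and compute and a shell command to move; the robot and the scene stay as the last step left them, time stands still between calls to the robot, and variables do not carry over. Pictures are saved under pics/ and viewed, and the job is handed in when it is done.

```bash
mkdir -p pics; cat > h.py <<'E'
import numpy as np,cv2
from station import state,read_camera
def snap(n,f):
    c=read_camera(n); cv2.imwrite('pics/'+f,c['pixels'][:,:,::-1]); return c
def ray(c,u,v,z):
    K=np.array(c['intrinsics']);R=np.array(c['R']);t=np.array(c['t'])
    o=-R.T@t; d=R.T@np.linalg.inv(K)@np.array([u,v,1.]); return o+d*(z-o[2])/d[2]
def proj(c,X):
    p=np.array(c['intrinsics'])@(np.array(c['R'])@np.array(X)+np.array(c['t'])); return p[:2]/p[2]
E
python3 - <<'E'
from h import *
for n in('side','top'):
    c=snap(n,n+'0.png'); print(n,c['intrinsics'],-np.array(c['R']).T@np.array(c['t']),c['R'])
s=state();print(s['time'],s['position'],s['tcp_rot'],s['gripper_width'])
E
```

```text
side [[431.5752994    0.         281.90624259]
 [  0.         431.5752994  205.19199131]
 [  0.           0.           1.        ]] [0.49258906 0.76223541 0.98405779] [[-0.99793557 -0.06267611  0.01401055]
 [-0.0559218   0.74074323 -0.66945666]
 [ 0.03158071 -0.66885811 -0.74271898]]
top [[410.02254474   0.         279.14978727]
 [  0.         410.02254474 201.25392811]
 [  0.           0.           1.        ]] [0.29031995 0.01953979 1.22259752] [[-0.01832753 -0.99977382  0.01078965]
 [-0.98263877  0.01601865 -0.18483627]
 [ 0.18462163 -0.01398992 -0.9827101 ]]
0.1 [0.23734891 0.49564519 0.24756401] [-3.13996199e+00 -3.44646894e-04  2.69475716e+00] 0.08527705710510265
```

View pics/side0.png

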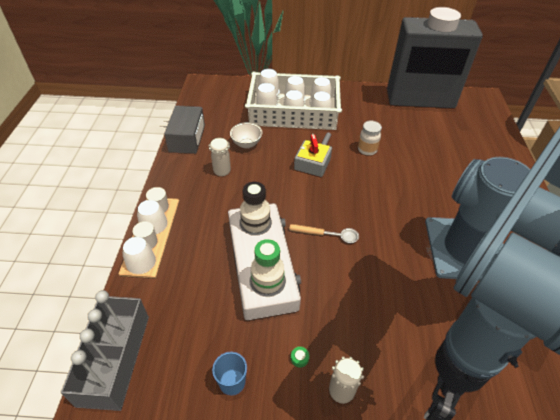

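View pics/top0.png

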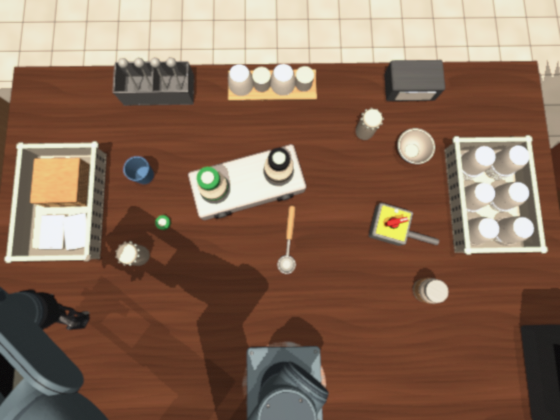

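Green candidates in the top view: the cap on the hopper at (208,178), and a small loose cap on the counter at (162,222). The larger one, on the hopper, is the right one. The red handle is at (397,222), and I see no other red thing. I'll check both in close crops.

```bash
python3 - <<'E'
from h import *
t=cv2.imread('pics/top0.png');s=cv2.imread('pics/side0.png')
z=lambda im,x,y,w,h:cv2.resize(im[y:y+h,x:x+w],(400,300),interpolation=cv2.INTER_CUBIC)
cv2.imwrite('pics/crops.png',np.vstack([np.hstack([z(t,365,195,80,60),z(s,285,125,60,45)]),np.hstack([z(t,180,140,140,105),z(s,220,170,140,105)])]))
c={n:read_camera(n) for n in('top','side')}
for n in c:
    im=c[n]['pixels'];hsv=cv2.cvtColor(im,cv2.COLOR_RGB2HSV)
    for nm,lo,hi in(('green',(50,120,40),(80,255,255)),('red',(0,170,100),(6,255,255)),('red2',(173,170,100),(180,255,255)),('yel',(22,150,120),(35,255,255)),):
        m=cv2.inRange(hsv,lo,hi);k,l,st,ce=cv2.connectedComponentsWithStats(m)
        for i in range(1,k):
            if st[i,4]>15:print(n,nm,st[i],ce[i].round(1))
E
```

```text
top green [198 167  21  22 195] [208.7 178.6]
top green [156 215  14  15  82] [163.7 222.6]
top red [386 218  15  10  94] [393.1 222.2]
top yel [377 207  32  32 440] [391.8 223.5]
side green [255 240  25  22 240] [267.1 251. ]
side green [291 347  18  20 188] [299.4 357.4]
side red [310 135   8  18  97] [313.7 144.1]
side yel [298 140  31  22 328] [313.8 151.6]
```

View pics/crops.png

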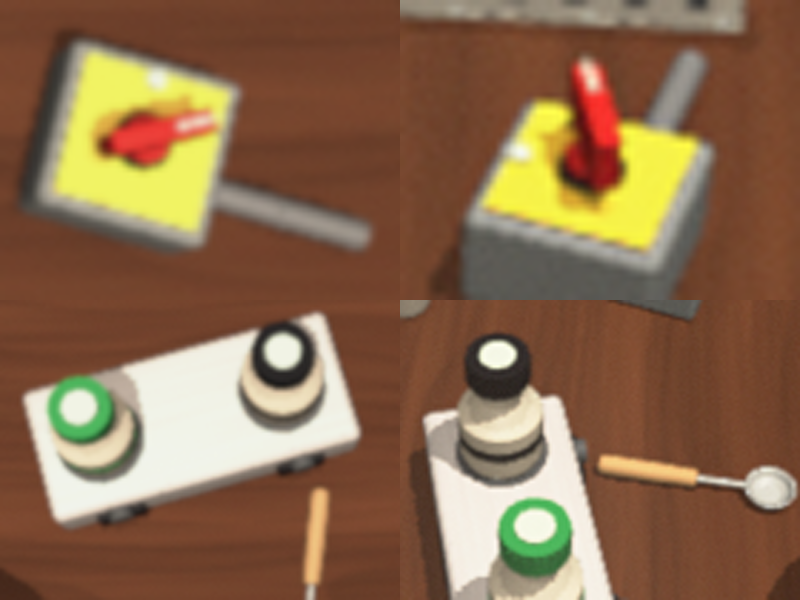

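```bash
python3 - <<'E'
from h import *
c={n:read_camera(n) for n in('top','side')}
T=c['top'];S=c['side']
for n,win in(('top',(190,160,230,200)),('side',(250,235,285,265)),('top',(265,145,295,170)),('side',(243,180,268,200))):
    x0,y0,x1,y1=win;hsv=cv2.cvtColor(c[n]['pixels'],cv2.COLOR_RGB2HSV)[y0:y1,x0:x1]
    m=cv2.inRange(hsv,(0,0,190),(180,50,255));k,l,st,ce=cv2.connectedComponentsWithStats(m)
    for i in range(1,k):
        if 10<st[i,4]<300:
            p=ce[i]+[x0,y0];print(n,st[i],p.round(1),ray(c[n],*p,.201)[:2].round(4))
print('dot',ray(T,396.4,210.6,.06),'side',ray(S,285+118/6.667,125+152/6.667,.06))
a=ray(T,407.8,219.4,.107);b=ray(T,385.6,224.6,.107);print('bar',a,b,(a+b)/2)
a2=ray(S,285+(588-400)/6.667,125+62/6.667,.107);print('pointer tip side',a2)
pl=[ray(T,365+x/5,195+y/5,.06)[:2] for x,y in((85,50),(235,92),(200,237),(55,195))];print(np.round(pl,3),np.mean(pl,0))
pl=[ray(S,285+(x-400)/6.667,125+y/6.667,.06)[:2] for x,y in((525,102),(698,138),(655,250),(482,208))];print(np.round(pl,3),np.mean(pl,0))
st=state();print(st['position'],st['tcp_rot'],st['q'])
for nm,u,v,z in(('spoon bowl',287,265,0),('spoonhandle',292,208,0.01),('shB',371,120,.118),('shA',128,254,.118),('cup',138,168,.08),('bowl',416,146,.05),('can',434,291,.1)):print(nm,ray(T,u,v,z).round(3))
E
```

```text
top [31  2  9 19 98] [226.3 169.2] [0.5682 0.1392]
top [  0  11  14  29 204] [195.1 185.8] [0.5257 0.2184]
top [ 11  12  13  12 117] [207.1 177.2] [0.548  0.1883]
top [13 33 14  4 33] [209.5 194.6] [0.5022 0.1814]
top [36 34  4  6 14] [228.1 197.3] [0.4946 0.1344]
side [ 10   8  14  12 130] [266.8 248.7] [0.5515 0.1905]
top [ 21   0   9  25 100] [291.5 153.8] [ 0.6069 -0.0293]
top [ 0  6  5 12 30] [266.2 155.1] [0.6044 0.0363]
top [  8   7  12  12 114] [278.5 157.5] [0.5976 0.0046]
side [ 5  5 13  9 92] [253.7 188.9] [0.6005 0.007 ]
dot [ 0.47582543 -0.33440249  0.06      ] side [ 0.47976568 -0.32790747  0.06      ]
bar [ 0.44326415 -0.34984689  0.107     ] [ 0.42989275 -0.28755409  0.107     ] [ 0.43657845 -0.31870049  0.107     ]
pointer tip side [ 0.44873041 -0.34159951  0.107     ]
[[ 0.493 -0.294]
 [ 0.467 -0.379]
 [ 0.384 -0.352]
 [ 0.409 -0.271]] [ 0.43826763 -0.32409413]
[[ 0.477 -0.367]
 [ 0.391 -0.346]
 [ 0.413 -0.262]
 [ 0.496 -0.285]] [ 0.44424411 -0.3147531 ]
[0.23750783 0.49588535 0.24802043] [-3.14093834e+00 -1.53819252e-04  2.69478104e+00] [ 9.21205896e-01  2.58870419e-01  1.53535744e+00  1.93728423e-05
  1.34803668e+00 -2.02783151e-01]
spoon bowl [ 0.328 -0.018  0.   ]
spoonhandle [ 0.497 -0.036  0.01 ]
shB [ 0.73  -0.263  0.118]
shA [0.361 0.409 0.118]
cup [0.609 0.406 0.08 ]
bowl [ 0.672 -0.41   0.05 ]
can [ 0.249 -0.408  0.1  ]
```

White disc centres put the green cap at about (0.550, 0.189) and the black cap at (0.599, 0.006). The isolator axis is at about (0.440, -0.319). The bar points at about -76° (ON), and OFF is at about -15.5°. Moving now.

```bash
cat > rem.py <<'E'
# remaining move in tool units: rem.py x y z yawdeg
import sys
from h import *
from scipy.spatial.transform import Rotation as Ro
s=state();x,y,z,w=map(float,sys.argv[1:5])
R=Ro.from_euler('xyz',s['tcp_rot']);G=Ro.from_euler('xyz',[np.pi,0,np.radians(w)])
print('t',s['time'],'pos',np.round(s['position'],4),'yaw',np.degrees(s['tcp_rot'][2]).round(1),'w',round(s['gripper_width'],4),'q6',np.round(s['q'][5],2))
print('F',np.round(s['ft_force'],1),'M',np.round(s['torque'],2))
print('shift',(R.inv().apply(np.array([x,y,z])-s['position'])/.05).round(2),'turn',np.degrees((R.inv()*G).as_rotvec()/6).round(2))
E
python3 -m jog '-.83 -1 0 0 0 0;-.83 -1 0 0 0 0;-.83 -1 0 0 0 0;-.83 -1 0 0 0 0;-.83 -1 0 0 0 0' 85
python3 rem.py .44 -.319 .25 104
```

```text
time: 0.92
position: [0.315, 0.1915, 0.2474]
tcp_rot: [3.14, 0.002, 2.704]
ft_force: [1.7, -0.5, -0.1]
gripper_width: 0.085
t 0.925 pos [0.315  0.1915 0.2474] yaw 154.9 w 0.085 q6 -0.89
F [ 1.7 -0.5 -0.1] M [-0.06 -0.03 -0.04]
shift [-6.59 -8.19 -0.05] turn [0.02 0.02 8.49]
```

Tracks well.

```bash
python3 -m jog '-.8 -1 0 0 0 0;-.8 -1 0 0 0 0;-.8 -1 0 0 0 0;-.8 -1 0 0 0 0;-.8 -1 0 0 0 0'
python3 -m jog '0 0 0 0 0 1;0 0 0 0 0 1;0 0 0 0 0 1;0 0 0 0 0 1;0 0 0 0 0 1'
python3 -m jog '0 0 0 0 0 1;0 0 0 0 0 1;0 0 0 0 0 1;0 0 0 0 0 .5'
python3 rem.py .44 -.319 .15 104
```

```text
time: 1.55
position: [0.3872, -0.113, 0.2497]
tcp_rot: [3.138, 0.01, 2.704]
ft_force: [1.8, 0.5, -0.6]
gripper_width: 0.0849
time: 2.17
position: [0.3875, -0.1195, 0.2495]
tcp_rot: [3.134, 0.007, 2.153]
ft_force: [-0.4, 0.6, -0.4]
gripper_width: 0.0854
time: 2.68
position: [0.3873, -0.1193, 0.2497]
tcp_rot: [3.131, 0.004, 1.773]
ft_force: [0.7, 0.2, 0.1]
gripper_width: 0.085
t 2.675 pos [ 0.3873 -0.1193  0.2497] yaw 101.6 w 0.085 q6 -0.78
F [0.7 0.2 0.1] M [0.03 0.02 0.02]
shift [-4.12  0.21  2.01] turn [ 0.1   0.04 -0.4 ]
```

```bash
python3 -m jog '-1 0 0 0 0 -.4;-1 .1 0 0 0 0;-1 .1 .3 0 0 0;-.9 0 .5 0 0 0;-.1 0 .5 0 0 0'
python3 rem.py .44 -.319 .15 104
python3 - <<'E'
from h import *
t=snap('top','a.png');s=snap('side','b.png')
z=lambda im,x,y,w,h:cv2.resize(im[y:y+h,x:x+w,::-1],(400,300),interpolation=cv2.INTER_CUBIC)
cv2.imwrite('pics/c1.png',np.hstack([z(t['pixels'],345,180,100,75),z(s['pixels'],260,90,120,90)]))
E
```

```text
time: 3.3
position: [0.4477, -0.318, 0.1871]
tcp_rot: [3.127, 0.012, 1.819]
ft_force: [-0.1, 0.0, -0.2]
gripper_width: 0.0851
t 3.3 pos [ 0.4477 -0.318   0.1871] yaw 104.2 w 0.0851 q6 -1.08
F [-0.1  0.  -0.2] M [0.01 0.02 0.  ]
shift [ 0.03 -0.16  0.74] turn [0.14 0.11 0.03]
```

View pics/c1.png

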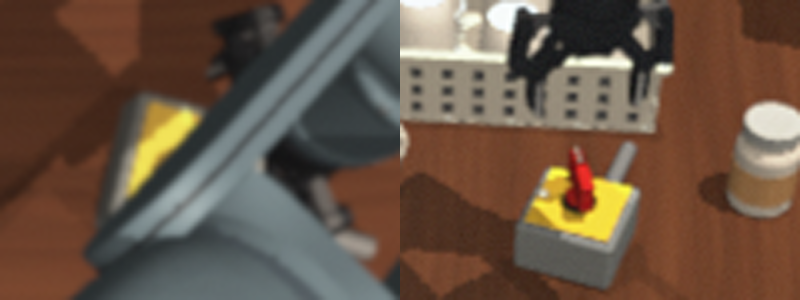

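The side view shows the open fingers above the red bar, one each side and lined up across it. Descending to grip.

```bash
python3 -m jog '0 -.15 .6 .1 .1 0;0 0 .6 0 0 0;0 0 .5 0 0 0;0 0 .25 0 0 0;0 0 0 0 0 0'
python3 rem.py .44 -.319 .088 104
```

```text
time: 4.03
position: [0.4405, -0.3151, 0.0903]
tcp_rot: [3.138, -0.001, 1.822]
ft_force: [0.5, -0.7, 0.7]
gripper_width: 0.0851
t 4.025 pos [ 0.4405 -0.3151  0.0903] yaw 104.4 w 0.0851 q6 -1.08
F [ 0.5 -0.7  0.7] M [-0.02 -0.07 -0.04]
shift [-0.07 -0.03  0.05] turn [ 0.04 -0.01  0.07]
```

```bash
python3 -m jog '-.07 0 .05 0 0 0;0 0 0 0 0 0;0 0 0 0 0 0;0 0 0 0 0 0;0 0 0 0 0 0' 0
python3 rem.py .44 -.319 .088 164
```

```text
time: 4.65
position: [0.4433, -0.3201, 0.0912]
tcp_rot: [3.134, 0.004, 1.822]
ft_force: [0.1, 0.6, -2.6]
gripper_width: 0.0134
t 4.65 pos [ 0.4433 -0.3201  0.0912] yaw 104.4 w 0.0134 q6 -1.09
F [ 0.1  0.6 -2.6] M [-0.06  0.01 -0.12]
shift [ 0.04 -0.06  0.06] turn [ 0.04  0.07 -9.94]
```

```bash
python3 -m jog '0 0 0 0 0 -1;0 0 0 0 0 -1;0 0 0 0 0 -1;0 0 0 0 0 -1;0 0 0 0 0 -1'
python3 rem.py .443 -.320 .088 164
python3 -m jog '0 0 0 0 0 -1;0 0 0 0 0 -1;0 0 0 0 0 -1;0 0 0 0 0 -1;0 0 0 0 0 -1'
python3 rem.py .443 -.32 .088 164
```

```text
time: 5.28
position: [0.443, -0.3202, 0.0912]
tcp_rot: [3.138, 0.007, 2.361]
ft_force: [-0.5, 0.6, -0.4]
gripper_width: 0.0128
t 5.275 pos [ 0.443  -0.3202  0.0912] yaw 135.3 w 0.0128 q6 -1.63
F [-0.5  0.6 -0.4] M [-0.06  0.04 -0.01]
shift [0.   0.   0.06] turn [ 0.02  0.07 -4.79]
time: 5.9
position: [0.4429, -0.3204, 0.0913]
tcp_rot: [-3.141, 0.008, 2.903]
ft_force: [-0.3, -0.7, 0.9]
gripper_width: 0.0132
t 5.9 pos [ 0.4429 -0.3204  0.0913] yaw 166.3 w 0.0132 q6 -2.17
F [-0.3 -0.7  0.9] M [-0.08  0.13 -1.2 ]
shift [-0.    0.01  0.07] turn [-0.01  0.08  0.38]
```

There is -1.2 N·m at the wrist, so the handle is at its stop. Release, rise and check.

```bash
python3 -m jog '0 0 0 0 0 0;0 0 0 0 0 0;0 0 -.6 0 0 0;0 0 -1 0 0 0;0 0 -1 0 0 0' 85
python3 -m jog '0 0 -.8 0 0 0;0 1 0 0 0 0;0 1 0 0 0 0;0 1 0 0 0 0'
python3 rem.py .5497 .1894 .26 164
python3 - <<'E'
from h import *
t=snap('top','a2.png');s=snap('side','b2.png')
z=lambda im,x,y,w,h:cv2.resize(im[y:y+h,x:x+w,::-1],(400,300),interpolation=cv2.INTER_CUBIC)
cv2.imwrite('pics/c2.png',np.hstack([z(t['pixels'],345,180,100,75),z(s['pixels'],260,90,120,90)]))
E
```

```text
time: 6.52
position: [0.4398, -0.3182, 0.2198]
tcp_rot: [3.137, -0.001, 2.895]
ft_force: [0.6, -0.7, -0.5]
gripper_width: 0.0853
time: 7.02
position: [0.4792, -0.175, 0.2671]
tcp_rot: [-3.14, 0.01, 2.882]
ft_force: [0.3, 0.3, 0.1]
gripper_width: 0.0849
t 7.025 pos [ 0.4792 -0.175   0.2671] yaw 165.1 w 0.0849 q6 -1.88
F [0.3 0.3 0.1] M [ 0.01 -0.    0.01]
shift [0.51 7.41 0.13] turn [-0.01  0.09  0.19]
```

View pics/c2.png

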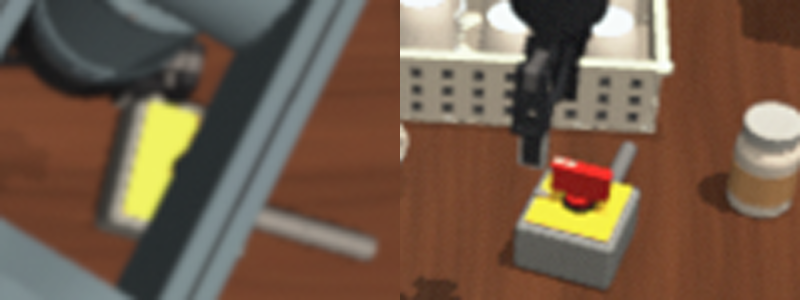

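The pointer is now at the white dot, so the mill is OFF. Moving to the green cap.

```bash
python3 -m jog '.06 1 0 0 0 0;.06 1 0 0 0 0;.06 1 0 0 0 0;.06 1 0 0 0 0;.06 1 0 0 0 0'
python3 -m jog '.1 1 0 0 0 0;.1 1 0 0 0 0;0 .4 0 0 0 0;0 0 0 0 0 0'
python3 rem.py .5497 .1894 .19 164
python3 - <<'E'
from h import *
t=snap('top','a3.png');s=snap('side','b3.png')
z=lambda im,x,y,w,h:cv2.resize(im[y:y+h,x:x+w,::-1],(400,300),interpolation=cv2.INTER_CUBIC)
cv2.imwrite('pics/c3.png',np.hstack([z(t['pixels'],160,130,140,105),z(s['pixels'],190,170,140,105)]))
E
```

```text
time: 7.75
position: [0.5305, 0.0752, 0.267]
tcp_rot: [-3.139, 0.012, 2.875]
ft_force: [0.5, 1.2, 0.4]
gripper_width: 0.0852
time: 8.25
position: [0.554, 0.1979, 0.266]
tcp_rot: [-3.138, 0.012, 2.874]
ft_force: [-0.1, -0.9, 0.2]
gripper_width: 0.0846
t 8.25 pos [0.554  0.1979 0.266 ] yaw 164.7 w 0.0846 q6 -1.14
F [-0.1 -0.9  0.2] M [-0.04 -0.02  0.04]
shift [ 0.06 -0.18  1.52] turn [-0.04  0.12  0.11]
```

View pics/c3.png

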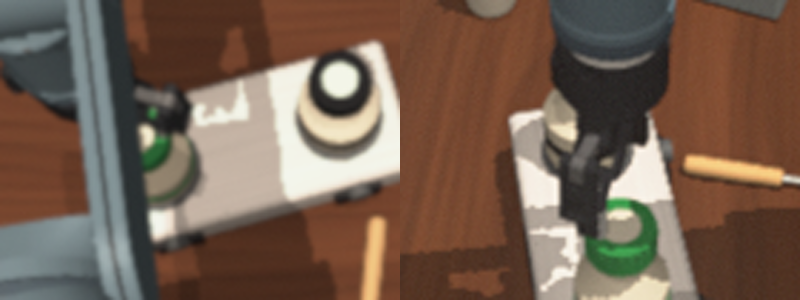

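```bash
python3 - <<'E'
from h import *
c=read_camera('side');t=read_camera('top');s=state();p=np.array(s['position']);w=s['tcp_rot'][2];y=np.array([np.sin(w),-np.cos(w),0])
for k in(-.045,.045):print(proj(c,p+k*y-[0,0,.004]),proj(t,p+k*y-[0,0,.004]))
print(proj(c,[.5497,.1894,.201]),proj(t,[.5497,.1894,.201]))
E
python3 rem.py .5497 .1894 .19 164
```

```text
[272.32584296 218.32992509] [217.76749595 173.25877931]
[257.41586383 249.74427933] [181.92301714 164.16081727]
[267.59051002 248.37249382] [206.6357712  176.51153757]
t 8.45 pos [0.5538 0.1959 0.2663] yaw 164.5 w 0.085 q6 -1.14
F [-0.1 -0.6 -0.3] M [-0.02  0.02 -0.01]
shift [ 0.06 -0.14  1.53] turn [-0.04  0.12  0.09]
```

The projected fingers match the picture. Descending.

```bash
python3 -m jog '.06 -.14 .3 0 .1 .1;0 0 .5 0 0 0;0 0 0 0 0 0'
python3 rem.py .5497 .1894 .187 164
```

```text
time: 8.82
position: [0.5482, 0.1854, 0.2242]
tcp_rot: [-3.137, 0.0, 2.855]
ft_force: [-0.9, -0.7, -0.2]
gripper_width: 0.0853
t 8.825 pos [0.5482 0.1854 0.2242] yaw 163.6 w 0.0853 q6 -1.15
F [-0.9 -0.7 -0.2] M [-0.06  0.07  0.02]
shift [-0.01  0.09  0.74] turn [-0.05  0.   -0.07]
```

```bash
python3 -m jog '0 .09 .3 0 0 0;0 0 .3 0 0 0;0 0 .14 0 0 0;0 0 0 0 0 0'
python3 rem.py .5497 .1894 .187 164
```

```text
time: 9.32
position: [0.5499, 0.1889, 0.1854]
tcp_rot: [-3.137, 0.001, 2.853]
ft_force: [-0.6, -0.8, 0.1]
gripper_width: 0.085
t 9.325 pos [0.5499 0.1889 0.1854] yaw 163.5 w 0.085 q6 -1.14
F [-0.6 -0.8  0.1] M [ 0.02  0.03 -0.04]
shift [ 0.01  0.01 -0.03] turn [-0.05  0.01 -0.08]
```

```bash
python3 -m jog '0 0 0 0 0 0;0 0 0 0 0 0;0 0 0 0 0 0;0 0 0 0 0 0' 40
python3 rem.py .5497 .1894 .187 164
```

```text
time: 9.82
position: [0.5508, 0.1893, 0.1873]
tcp_rot: [-3.138, 0.004, 2.854]
ft_force: [-0.2, 0.3, -0.2]
gripper_width: 0.0573
t 9.825 pos [0.5508 0.1893 0.1873] yaw 163.5 w 0.0573 q6 -1.14
F [-0.2  0.3 -0.2] M [-0.03  0.04 -0.02]
shift [ 0.02 -0.    0.01] turn [-0.03  0.04 -0.08]
```

Gripped (57 mm), wrist centred. I'll try anticlockwise in small steps, watching the moment.

```bash
for i in 1; do :; done
python3 -m jog '0 0 0 0 0 -.6;0 0 0 0 0 -.6;0 0 0 0 0 0'
python3 rem.py .5508 .1893 .187 163.5
python3 -m jog '0 0 0 0 0 -.6;0 0 0 0 0 -.6;0 0 0 0 0 0'
python3 rem.py .5508 .1893 .187 163.5
python3 -m jog '0 0 0 0 0 -.6;0 0 0 0 0 0'
python3 rem.py .5508 .1893 .187 163.5
```

```text
time: 10.2
position: [0.5506, 0.1893, 0.187]
tcp_rot: [-3.138, 0.003, 2.983]
ft_force: [0.3, 0.1, -1.8]
gripper_width: 0.0578
t 10.2 pos [0.5506 0.1893 0.187 ] yaw 170.9 w 0.0578 q6 -1.27
F [ 0.3  0.1 -1.8] M [0.01 0.05 0.02]
shift [-0.  0.  0.] turn [-0.04  0.03  1.23]
time: 10.58
position: [0.5505, 0.1893, 0.1868]
tcp_rot: [-3.137, 0.002, 3.107]
ft_force: [0.8, -0.1, -0.4]
gripper_width: 0.0573
t 10.575 pos [0.5505 0.1893 0.1868] yaw 178.0 w 0.0573 q6 -1.39
F [ 0.8 -0.1 -0.4] M [-0.03 -0.03  0.03]
shift [-0.01  0.   -0.  ] turn [-0.04  0.03  2.42]
time: 10.82
position: [0.5504, 0.1892, 0.1868]
tcp_rot: [-3.137, 0.002, -3.116]
ft_force: [-0.0, 0.1, -1.2]
gripper_width: 0.0573
t 10.825 pos [0.5504 0.1892 0.1868] yaw -178.6 w 0.0573 q6 -1.45
F [-0.   0.1 -1.2] M [-0.02 -0.01 -0.01]
shift [-0.01  0.   -0.  ] turn [-0.04  0.02  2.99]
```

```bash
python3 -m jog '0 0 0 0 0 -.6;0 0 0 0 0 -.6;0 0 0 0 0 0'
python3 rem.py .5506 .1893 .187 163.5
```

```text
time: 11.2
position: [0.5504, 0.1893, 0.1867]
tcp_rot: [-3.137, 0.001, -2.995]
ft_force: [0.5, -0.2, -0.4]
gripper_width: 0.0578
t 11.2 pos [0.5504 0.1893 0.1867] yaw -171.6 w 0.0578 q6 -1.57
F [ 0.5 -0.2 -0.4] M [-0.02 -0.04 -0.01]
shift [-0.    0.   -0.01] turn [-0.04  0.02  4.15]
```

There was no resistance past 0.43 rad, so it is right-handed. Continuing to about 1.15 rad in total.

```bash
python3 -m jog '0 0 0 0 0 -.8;0 0 0 0 0 -.8;0 0 0 0 0 -.8;0 0 0 0 0 -.8;0 0 0 0 0 0'
python3 -m jog '0 0 0 0 0 -.8;0 0 0 0 0 -.8;0 0 0 0 0 -.8;0 0 0 0 0 -.8;0 0 0 0 0 0'
python3 rem.py .5506 .1893 .187 163.5
```

```text
time: 11.82
position: [0.5504, 0.1892, 0.1866]
tcp_rot: [-3.137, -0.001, -2.666]
ft_force: [-0.2, 0.5, -0.2]
gripper_width: 0.0574
time: 12.45
position: [0.5503, 0.1892, 0.1866]
tcp_rot: [-3.137, -0.002, -2.339]
ft_force: [0.7, -0.0, -1.5]
gripper_width: 0.0575
t 12.45 pos [0.5503 0.1892 0.1866] yaw -134.0 w 0.0575 q6 -2.23
F [ 0.7 -0.  -1.5] M [ 0.01  0.01 -0.04]
shift [-0.   -0.   -0.01] turn [-0.05  0.   10.41]
```

Turned 1.09 rad. Lifting gently, watching the force.

```bash
python3 -m jog '0 0 -.1 0 0 0;0 0 -.1 0 0 0;0 0 0 0 0 0'
python3 rem.py .5506 .1893 .28 -134
```

```text
time: 12.82
position: [0.5505, 0.1893, 0.1976]
tcp_rot: [-3.137, -0.002, -2.345]
ft_force: [0.3, -0.8, -0.5]
gripper_width: 0.0576
t 12.825 pos [0.5505 0.1893 0.1976] yaw -134.4 w 0.0576 q6 -2.22
F [ 0.3 -0.8 -0.5] M [ 0.03 -0.04 -0.  ]
shift [ 0.   -0.01 -1.65] turn [-0.04 -0.02 -0.06]
```

```bash
python3 -m jog '0 0 -.3 0 0 0;0 0 -.5 0 0 0;0 0 -.5 0 0 0;0 0 -.5 0 0 0;0 0 -.2 0 0 0'
python3 -m jog '0 0 0 0 0 0;0 0 0 0 0 0'
python3 rem.py .5506 .1893 .295 -134
python3 - <<'E'
from h import *
t=snap('top','a4.png');s=snap('side','b4.png')
z=lambda im,x,y,w,h:cv2.resize(im[y:y+h,x:x+w,::-1],(400,300),interpolation=cv2.INTER_CUBIC)
a=np.hstack([z(t['pixels'],140,100,180,135),z(s['pixels'],190,150,160,120)])
b=np.hstack([cv2.resize(x['pixels'][:,:,::-1],(400,300)) for x in(t,s)])
cv2.imwrite('pics/c4.png',np.vstack([a,b]))
E
```

```text
time: 13.45
position: [0.5501, 0.1898, 0.3037]
tcp_rot: [-3.136, -0.001, -2.347]
ft_force: [0.0, -0.4, -0.4]
gripper_width: 0.0572
time: 13.7
position: [0.55, 0.1898, 0.3038]
tcp_rot: [-3.136, -0.001, -2.347]
ft_force: [0.2, -0.2, -1.2]
gripper_width: 0.0577
t 13.7 pos [0.55   0.1898 0.3038] yaw -134.5 w 0.0577 q6 -2.22
F [ 0.2 -0.2 -1.2] M [-0.03  0.1  -0.  ]
shift [-0.   -0.01  0.18] turn [-0.05 -0.01 -0.08]
```

View pics/c4.png

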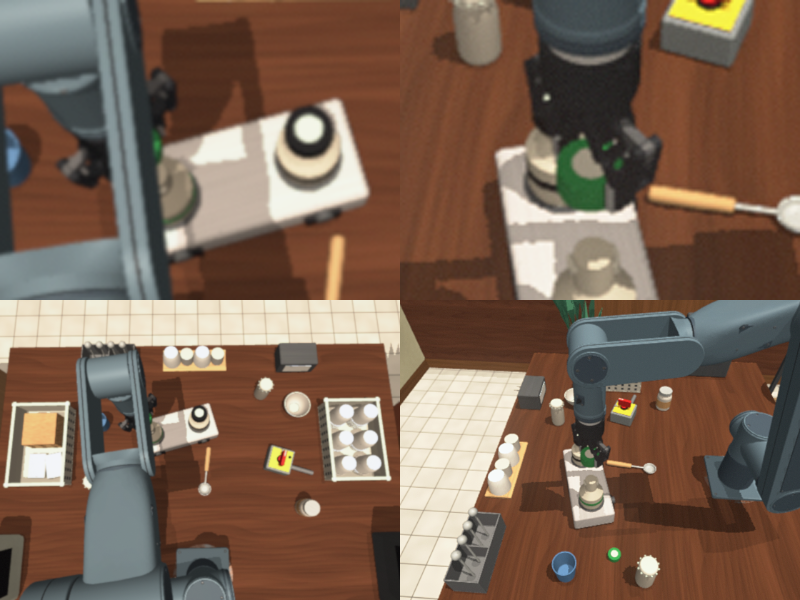

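The green cap is in the gripper, the neck is bare at side-crop (595,260), and the bystanders look unmoved. Zooming in to check the tilt.

```bash
python3 - <<'E'
from h import *
s=cv2.imread('pics/b4.png');cv2.imwrite('pics/c5.png',cv2.resize(s[190:250,230:310],(800,600),interpolation=cv2.INTER_CUBIC))
c=read_camera('side');p=state()['position']
for z in(-.014,.014):print([np.round((proj(c,[p[0]+dx,p[1]+dy,p[2]+z])-[230,190])*10) for dx,dy in((0,0),(.029,0),(-.029,0),(0,.029),(0,-.029))])
E
```

```text
[array([370., 332.]), array([231., 324.]), array([509., 340.]), array([358., 441.]), array([381., 228.])]
[array([368., 245.]), array([227., 236.]), array([510., 253.]), array([356., 354.]), array([380., 139.])]
```

View pics/c5.png

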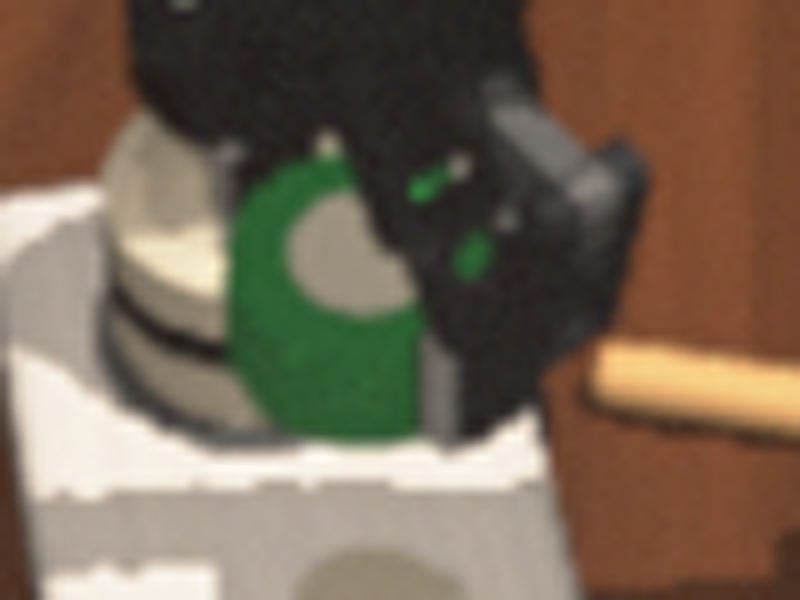

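The cap is level: its white disc is at (365,250) against (368,245) predicted, and its lower edge is at 440 against 441. Its underside is about 95 mm above the rim. Handing in.

```bash
python3 rem.py .55 .19 .3 -134; python3 -c "
from station import close_job
print(close_job())"
```

```text
t 13.85 pos [0.55   0.1898 0.3036] yaw -134.5 w 0.0576 q6 -2.22
F [0.6 0.1 0.1] M [-0.01  0.04 -0.06]
shift [-0.    0.    0.07] turn [-0.05 -0.01 -0.08]
the job is handed in; nothing more can be done
None
```

I switched the mill off at the isolator, unscrewed the green cap and lifted it off. I handed the job in at about 13.9 s of the 64 s allowed, and no verdict was reported.

- **Isolator:** I turned the handle about 60° anticlockwise to its hard stop. A picture after release showed the pointer at the white OFF dot. In the last picture the handle was not clear enough to re-read.
- **Thread:** it is right-handed. The cap turned anticlockwise 1.09 rad without resistance, so I never had to try the other way.
- **Cap at the end:** it is gripped at 57.6 mm with wrist forces near zero. The white disc and lower edge were within about 0.5 pixel of where a level cap would show. Its underside is about 95 mm above the rim.
- **Everything else:** the hopper neck is bare, and the black cap and the bystanders in view look unmoved. That was judged by eye from the pictures, not measured.

No check failed or disagreed.

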